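Release and open the sprung lid of a sample-conditioning unit

TASK

Press down the red release tab on the front deck of the steel sample-conditioning unit so that its lid springs up, let the tab go, then push the lid back until it stands fully open against its stop. Be gentle with the unit, and leave every tin, cup, bottle and tool standing or lying where it is.

Things in the scene. Friction and masses are not known exactly. Their poses are not given: they have to be found in the camera images.
- unit: The fixed sample-conditioning unit, a stainless box 260 (x) x 200 (y) mm; origin at the centre of its underside on the bench, x axis from its front (control panel, nearest the robot) to its back (lid hinge), y to its left, z up. Front part, x -130 to -42 mm: an open deck 70 mm high carrying the red tab. Behind it, x -38 to 130 mm: the sample chamber, walls 100 mm high, covered by the lid. It stands turned by up to about 0.3 rad.
- tab (a joint): Angle of the red release tab, a rocker latch, rad: 0 at rest, grows as its pad is pressed down, 0.30 at its stop. It pivots about an axis along the unit's y at unit x -36, z 88 mm; the lid lets go at about 0.2. About 2 N at the pad's centre starts it and 5 N presses it home; it springs back when let go.
- tab_pad (a point): Centre of the top face of the tab's red pad (42 mm in x, 50 mm in y, 6 mm thick), at unit (-85, 0, 100) mm at rest; it goes down about 10 mm there until the lid lets go and 15 mm until it is home. A dark steel hook 30 mm wide stands behind the pad (unit x -46 to -30 mm, top at z 121 mm) and holds the lid's front edge.
- lid (a joint): Opening angle of the lid, rad: 0 shut and latched, 1.85 fully open against its stop. When released a spring pin lifts it to about 0.5 and no further; short of upright (1.57) it falls back to there if let go, past upright it falls open gently by itself. It takes under 4 N at its front edge to push.
- lid_edge (a point): Middle of the lid's front edge face; moves with the lid. The lid is an aluminium plate with a blue panel on top, 12 mm thick, 190 mm wide (y), its front edge 150 mm from the hinge axis. Shut, this point is at unit (-35, 0, 107) mm.
- lid_hinge (a point): Middle of the lid's hinge axis, which runs along the unit's y, at unit (115, 0, 100) mm; fixed to the unit. The lid turns up and back about it, away from the front.
- deck_tin: Small metal tin, 40 mm diameter, 30 mm high, standing on the unit's deck to the left of the tab (about unit (-92, 72) mm); origin at the centre of its underside. To be left alone.
- sample_cup: Open steel cup, 60 mm diameter, 50 mm high, inside the chamber under the lid; origin at the centre of its underside. To be left alone.
- beaker: Open glass beaker, 68 mm diameter, 85 mm high, on the bench beside the unit; origin at the centre of its underside. To be left alone.
- bottle: Amber bottle with a blue cap, 60 mm diameter, 140 mm high, on the bench beside the unit; origin at the centre of its underside. To be left alone.
- ring_mould: Brass ring, 76 mm outside diameter, 35 mm high, on the bench beside the unit; origin at the centre of its underside. To be left alone.
- tin: Metal tin with a paper label, 68 mm diameter, 55 mm high, on the bench beside the unit; origin at the centre of its underside. To be left alone.
- spatula: Spatula with a wooden handle, 200 mm long, lying on the bench in front of the unit; origin at its underside near its middle. To be left alone.

How it is judged:
By the outcome, as a careful person would: the job done as asked, in the order asked, and still so for the second after the job is handed in, with the robot touching nothing.
It also fails if it takes over 43 s, if anything falls off the work surface, if the arm or the gripper's body presses on something with over 40 N, if the wrist force passes 120 N, or if a joint passes its speed limit or range.

ROBOT

A 7-joint arm with a two-finger parallel gripper is mounted at the origin on the work surface. World frame = base frame: x ahead of the robot, y to its left, z up, the work surface at z = 0. Lengths are in mm, angles in rad, forces in N, time in s.
With the tool pointing down it reaches from about 400 to 900 mm from the base axis. Payload 5.6 kg.
Tool frame: the origin (TCP) lies on the centre line of the jaws, within the pads' length; the fingertips stand ahead of it and the grasp point (between the pads) lies 2 mm behind it (ctrl.tcp_to_tips is the z of the fingertips in the tool frame, in mm); z points along the fingers, y is the line along which they close (so a half turn about z gives the same grasp; the last joint's range is limited). The gripper opens to 92 mm and grips with 3 to 60 N. Pads are 20 mm wide; open, the fingers measure 128 mm over their backs; the gripper's body (75 mm by 189 mm) begins 69 mm behind the grasp point.
Start: joints at [-0.043, 0.468, -0.012, 1.603, 0.006, 1.071, -0.056], TCP at [650.006, -0.043, 231.592] pointing down, gripper open.
Joint ranges: [-2.53, 2.53], [-0.31, 2.02], [-1.57, 1.55], [0.28, 2.44], [-1.29, 4.43], [0.15, 1.84], [-2.92, 2.92]. Speed limits (rad/s): [2.57, 2.57, 3.14, 3.14, 3.14, 3.14, 3.14].

INTERFACE

Orientations are given as a unit quaternion [w, x, y, z].
In Python, from bench import ctrl gives the robot as it stands. The module is installed in compiled form; this text tells all that it offers.
- The arm moves only by the tool jog_arm, never from a script. Its argument "deltas" is a list of rows, each a list of 4 numbers: the shift along the tool's x, y, z in m, then the turn about the tool's z in degrees. A call has 1 to 5 rows; each row shifts and turns the commanded pose from where the row before left it, along the tool's axes as they then stand; what a row does not reach is not made up. A row lasts 1/10 s, in which the tool goes at most 50 mm and 8.59 degrees, less where a joint would pass 70% of its speed; a pose out of reach is approached as far as the arm can. A call is refused whole if a number of a shift passes 0.05 or a number of a turn 8.59, either way. A call with a gripper value outside its range is refused whole. "fingers" is the opening, from 0 (shut) to 1 (fully open), set as the call begins (left out, the last holds). The fingers move at their own pace and stop on an object; "grip_force" is the grip in N (left out, the last holds). Time passes only in rows, so rows that do not move let the fingers close. It gives the time, the measured TCP pose, the force, the opening and the grip force at its end, in the units of the state.
- ctrl.state(): the state, without advancing time (a new reading comes with each control period).
- ctrl.read_camera(name): name is "scene" or "side" or "wrist"; returns the picture (480x640x3 uint8, red, green, blue); there is no depth.
- ctrl.get_calibration(name): a dict with "K" (3x3 intrinsics, pixels), "k1" (the pictures are not rectified: a ray, as slopes to the right and down, at radius r is drawn at 1 + k1 r^2 times it, then the intrinsics apply), "rvec" (rotation vector, rad) and "tvec" (3), from world to camera coordinates, as OpenCV has them; the wrist camera has in their place "hand_eye" (4x4, takes a point from camera to tool coordinates, whose origin is the TCP and whose axes are the flange's). Camera axes: x right, y down, z forward; pixel columns grow to the right and rows downward; lengths in mm; the calibration is good to about 2 mm. A picture is of the moment at which its call begins: read the wrist's pose just before it. get_calibration takes no time and is no camera call.
- ctrl.sign_off(): hands the job in; it is judged then, once.
The state is a dict: "t": time; "joint_positions": joint angles; "qvel": joint speeds; "effort": joint torques, N m; "tcp_pos": TCP position; "tool_rot": TCP orientation; "ft_force": force on the tool from outside, world axes, zero at the start; "torque": the same for the moment, N m; "gripper_width": finger opening in mm; "gripper_force": force on a finger pad.
Only numpy, scipy, OpenCV 4.12 (cv2) and the standard library are available. Lean on these libraries where they do the work, as an engineer would, in place of code of your own. Each camera call takes 0.05 s, during which the arm holds its last target. There are 200 camera calls.

## Working session

There is one attempt and no reset: what is moved stays moved. The work goes in short steps, Python scripts to look and compute and a tool call to move; the robot and the scene stay as the last step left them, time stands still between calls to the robot, and variables do not carry over. Pictures are saved under pics/ and viewed, at most 10 in all, crops included, and the job is handed in when it is done.

Besides the shell and the picture viewer there is one more tool, called after "Emit:" as a command line: name --pt "numbers of a row" for each row, then --argument value for the rest. jog_arm: Moves the arm, as the interface text tells. Its arguments: {"type":"object","properties":{"deltas":{"type":"array"},"fingers":{"type":"number"},"grip_force":{"type":"number"}},"required":["deltas"]}

```bash
mkdir -p pics; cat > h.py <<'E'
import numpy as np, cv2
from bench import ctrl
from scipy.spatial.transform import Rotation as R
def cam(name):
    c=ctrl.get_calibration(name); s=ctrl.state()
    K=np.array(c['K'],float)
    if name=='wrist':
        q=s['tool_rot']; T=np.eye(4); T[:3,:3]=R.from_quat([q[1],q[2],q[3],q[0]]).as_matrix(); T[:3,3]=s['tcp_pos']
        T=T@np.array(c['hand_eye']); Rw,o=T[:3,:3],T[:3,3]
    else:
        Rw=R.from_rotvec(np.ravel(c['rvec'])).as_matrix().T; o=-Rw@np.ravel(c['tvec'])
    return K,c['k1'],Rw,o
def ray(C,uv):
    K,k1,Rw,o=C
    d=cv2.undistortPoints(np.array([[uv]],float),K,np.array([k1,0,0,0.]))[0,0]
    return o,Rw@np.array([d[0],d[1],1])
def onz(C,uv,z):
    o,d=ray(C,uv); return o+d*(z-o[2])/d[2]
def proj(C,P):
    K,k1,Rw,o=C; p=(np.atleast_2d(P)-o)@Rw
    return cv2.projectPoints(p.reshape(-1,1,3),np.zeros(3),np.zeros(3),K,np.array([k1,0,0,0.]))[0].reshape(-1,2)
def snap(name,f):
    C=cam(name); im=ctrl.read_camera(name); cv2.imwrite(f'pics/{f}.png',cv2.cvtColor(im,cv2.COLOR_RGB2BGR)); return C,im
def blob(im,kind):
    h=cv2.cvtColor(im,cv2.COLOR_RGB2HSV); H,S,V=cv2.split(h)
    m={'red':((H<8)|(H>172))&(S>140)&(V>80),'blue':(H>95)&(H<125)&(S>90)&(V>40)}[kind].astype(np.uint8)
    n,l,st,ce=cv2.connectedComponentsWithStats(m)
    return [(int(st[i,4]),ce[i].round(1).tolist(),st[i,:4].tolist(),l==i) for i in sorted(range(1,n),key=lambda i:-st[i,4])[:3]]
E
python3 - <<'E'
from h import *
for n in('scene','side','wrist'):
    C,im=snap(n,n+'0'); print(n,C[3].round(), C[2][:,2].round(2))
    for k in('red','blue'):
        for b in blob(im,k): print(k,b[:3], onz(C,b[1],100 if k=='red' else 113).round(1))
s=ctrl.state(); print(s['t'],s['tool_rot'],ctrl.tcp_to_tips)
E
```

```text
scene [1394. -394.  695.] [-0.76  0.37 -0.54]
red (238, [263.7, 240.7], [251, 234, 29, 17]) [487.6 -68.2 100. ]
blue (2552, [289.1, 272.0], [246, 250, 90, 46]) [620.4 -71.6 113. ]
blue (228, [172.5, 261.7], [164, 254, 17, 17]) [ 510.1 -245.8  113. ]
blue (108, [3.5, 44.8], [0, 38, 9, 14]) [-1138.4  -460.5   113. ]
side [251. 576. 734.] [ 0.33 -0.59 -0.73]
red (574, [367.6, 202.5], [348, 192, 39, 24]) [496.  -61.5 100. ]
red (7, [408.3, 218.7], [407, 217, 3, 4]) [417.9 -56.2 100. ]
blue (26870, [85.5, 69.1], [0, 0, 231, 207]) [1318.5 -187.1  113. ]
blue (2525, [306.9, 175.0], [265, 147, 83, 57]) [618.7 -65.6 113. ]
blue (234, [381.6, 254.1], [372, 235, 20, 39]) [423.5  49.5 113. ]
wrist [650.  80. 382.] [-0.   -0.28 -0.96]
red (2446, [147.0, 302.5], [120, 278, 64, 53]) [496.1 -59.2 100. ]
blue (14565, [285.0, 312.0], [225, 247, 123, 131]) [621.5 -61.  113. ]
0.15 [-4.25130626e-04  7.07133630e-01  7.07079626e-01 -5.00671321e-04] 17.0
```

View pics/scene0.png

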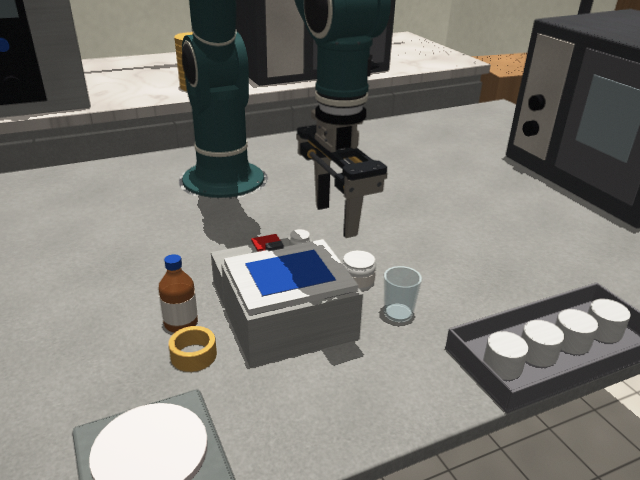

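View pics/wrist0.png

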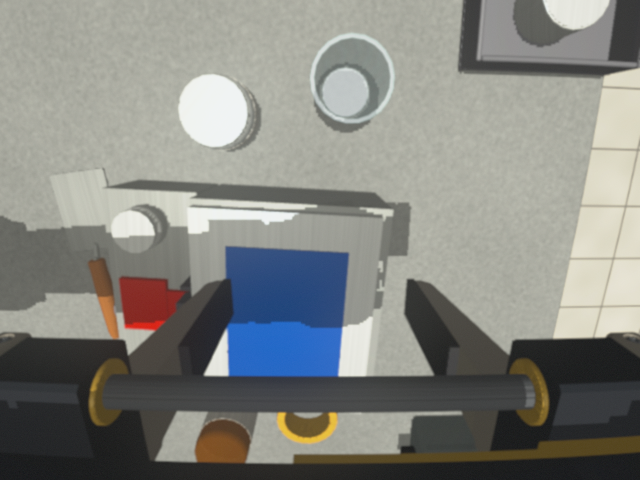

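View pics/side0.png

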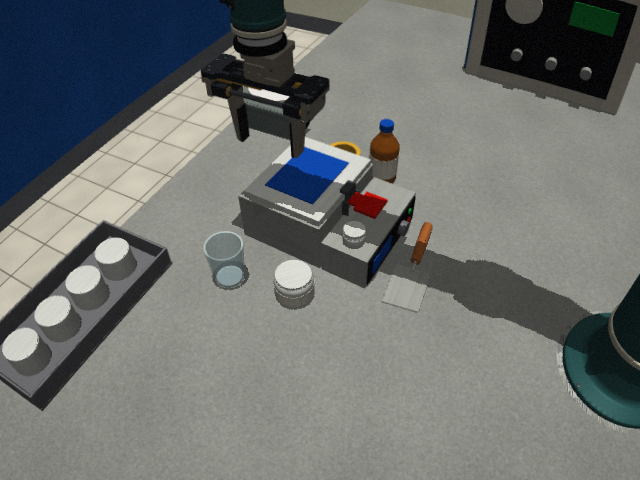

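The three views show the unit roughly at world (580, -62), only slightly turned. The red pad is at side pixel (368, 202), about world (496, -60), with the hook behind it. The deck tin is left of the tab and the bottle is to the right on the bench. Next I measure the yaw.

```bash
python3 - <<'E'
from h import *
im=cv2.cvtColor(cv2.imread('pics/side0.png'),cv2.COLOR_BGR2RGB);C=cam('side')
for k,i,z in(('blue',1,113),('red',0,100)):
    m=blob(im,k)[i][3]; ys,xs=np.nonzero(m)
    P=np.array([onz(C,(x,y),z)[:2] for x,y in zip(xs,ys)]); print(k,cv2.minAreaRect(P.astype(np.float32)),P.mean(0))
    print(cv2.boxPoints(cv2.minAreaRect(P.astype(np.float32))).round(1).tolist())
# wrist: blue panel left/right/top edges
im=cv2.cvtColor(cv2.imread('pics/wrist0.png'),cv2.COLOR_BGR2RGB);C=cam('wrist')
m=blob(im,'blue')[0][3]
L=[];Rr=[]
for y in range(255,365,5):
    xs=np.nonzero(m[y])[0]; L.append(onz(C,(xs[0],y),113)); Rr.append(onz(C,(xs[-1],y),113))
T=[onz(C,(x,np.nonzero(m[:,x])[0][0]),113) for x in range(232,344,5)]
for n,a,ax in(('L',L,1),('R',Rr,1),('T',T,0)):
    a=np.array(a); p=np.polyfit(a[:,ax],a[:,1-ax],1); print(n,p,a.mean(0).round(1))
r=blob(im,'red')[0][3]; ys,xs=np.nonzero(r)
print('redwrist',cv2.minAreaRect(np.array([onz(C,(x,y),100)[:2] for x,y in zip(xs,ys)],np.float32)))
E
```

```text
blue ((620.3231201171875, -70.50720977783203), (130.9842529296875, 100.32660675048828), 86.84310150146484) [619.01733879 -66.60960504]
[[566.5999755859375, -133.10000610351562], [666.7999877929688, -138.6999969482422], [674.0, -7.900000095367432], [573.7999877929688, -2.4000000953674316]]
red ((498.7428894042969, -62.05299377441406), (50.13678741455078, 58.25416564941406), 87.4167251586914) [496.05971595 -61.67663566]
[[468.5, -85.80000305175781], [526.7000122070312, -88.4000015258789], [529.0, -38.29999923706055], [470.79998779296875, -35.70000076293945]]
L [7.10776206e-02 5.77615441e+02] [573.5 -57.9 113. ]
R [5.64077198e-02 6.73935999e+02] [670.7 -57.7 113. ]
T [-0.05602122 29.23470195] [624.7  -5.8 113. ]
redwrist ((501.0672302246094, -61.78444290161133), (50.68159866333008, 56.62726593017578), 86.29456329345703)
```

Emit:
jog_arm --pt "-0.0124 -0.0317 0 0" --pt "-0.0124 -0.0317 0 0" --pt "-0.0124 -0.0317 0 0" --pt "-0.0124 -0.0317 0 0" --pt "-0.0124 -0.0317 0 0" --fingers 0

```text
t: 0.65
tcp_pos: [490.0, -62.5, 231.3]
tool_rot: [-0.0, 0.707, 0.707, -0.0]
ft_force: [0.5, 0.1, 0.6]
gripper_width: 53.8
gripper_force: 0.0
```

Emit:
jog_arm --pt "0 0 0 -7.9" --pt "0 0 0 -7.9" --pt "0 0 0 -7.9" --pt "0 0 0 -7.9" --pt "0 0 0 -7.9"

```text
t: 1.15
tcp_pos: [491.3, -62.0, 231.5]
tool_rot: [-0.0, 0.424, 0.906, -0.0]
ft_force: [-0.9, 0.6, 0.1]
gripper_width: 13.7
gripper_force: 0.0
```

Emit:
jog_arm --pt "0 0 0 -7.9" --pt "0 0 0 -7.9" --pt "0 0 0 -7.9" --pt "0 0 0 -7.9" --pt "0 0 0 -7.9"

```text
t: 1.65
tcp_pos: [491.3, -62.0, 231.4]
tool_rot: [-0.0, 0.093, 0.996, -0.0]
ft_force: [0.3, -0.7, -0.6]
gripper_width: 0.3
gripper_force: 0.0
```

Emit:
jog_arm --pt "0 0 0.02 -7.9" --pt "0 0 0.02 0" --pt "0 0 0.02 0" --pt "0 0 0 0"

```text
t: 2.05
tcp_pos: [489.5, -61.9, 169.3]
tool_rot: [-0.003, 0.027, 1.0, 0.0]
ft_force: [-0.1, -0.1, 0.1]
gripper_width: 0.3
gripper_force: 0.0
```

```bash
python3 - <<'E'
from h import *
C,im=snap('wrist','w1'); Cs,si=snap('side','s1')
s=ctrl.state(); print(s['t'],s['tcp_pos'],R.from_quat(np.roll(s['tool_rot'],-1)).as_matrix().round(3)[:,0],s['ft_force'],s['gripper_width'])
b=blob(im,'red')[0]; ys,xs=np.nonzero(b[3])
P=np.array([onz(C,(x,y),100)[:2] for x,y in zip(xs,ys)],np.float32)
print(b[:3],cv2.boxPoints(cv2.minAreaRect(P)).round(1).tolist())
cv2.imwrite('pics/s1c.png',cv2.resize(cv2.imread('pics/s1.png')[100:300,200:460],None,fx=2.5,fy=2.5))
E
```

```text
2.15 [491.47130366 -62.00778256 171.70319013] [-0.999  0.054  0.001] [0.59070945 0.57951758 0.31033933] 0.8441723541066893
(3527, [317.1, 259.9], [281, 236, 74, 59]) [[469.1000061035156, -85.5999984741211], [510.29998779296875, -87.80000305175781], [512.9000244140625, -39.29999923706055], [471.70001220703125, -37.099998474121094]]
```

View pics/w1.png

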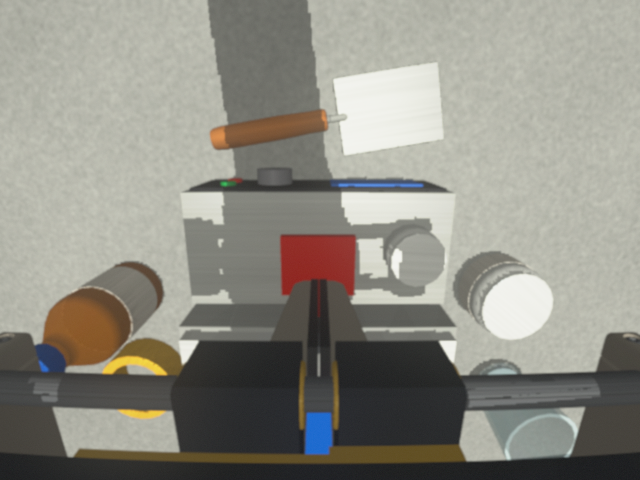

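View pics/s1c.png

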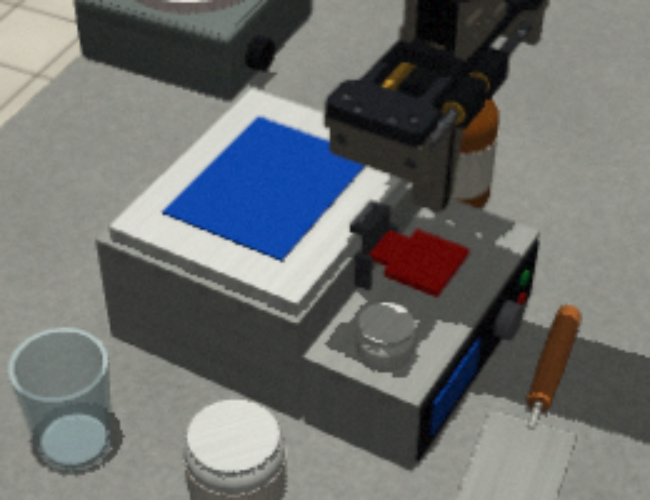

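The wrist view shows the red pad's corners at x 470–512, y -62, so its centre is about (491, -62) and the fingers are over it. The side view confirms the lid is latched and that the fingers clear the hook and the deck tin.

Emit:
jog_arm --pt "0.004 0 0.01 0" --pt "0 0 0.02 0" --pt "0 0 0.015 0" --pt "0 0 0.005 0" --pt "0 0 0 0"

```text
t: 2.65
tcp_pos: [487.2, -61.8, 121.4]
tool_rot: [-0.0, 0.027, 1.0, 0.0]
ft_force: [-0.9, 1.3, -0.4]
gripper_width: 0.2
gripper_force: 0.0
```

Emit:
jog_arm --pt "0 0 0.002 0" --pt "0 0 0.002 0" --pt "0 0 0.002 0" --pt "0 0 0.002 0" --pt "0 0 0 0"

```text
t: 3.15
tcp_pos: [487.3, -61.8, 113.6]
tool_rot: [-0.0, 0.027, 1.0, -0.0]
ft_force: [-1.0, -0.2, 2.9]
gripper_width: 0.2
gripper_force: 1.5
```

Emit:
jog_arm --pt "0 0 0.001 0" --pt "0 0 0.001 0" --pt "0 0 0.001 0" --pt "0 0 0 0"

```text
t: 3.55
tcp_pos: [487.0, -61.8, 110.3]
tool_rot: [-0.001, 0.027, 1.0, -0.0]
ft_force: [-4.0, 0.6, 4.6]
gripper_width: 0.5
gripper_force: 2.2
```

Emit:
jog_arm --pt "0 0 0.001 0" --pt "0 0 0.001 0" --pt "0 0 0.001 0" --pt "0 0 0 0"

```text
t: 3.95
tcp_pos: [486.9, -61.8, 107.2]
tool_rot: [-0.001, 0.027, 1.0, 0.0]
ft_force: [-5.5, 0.0, 4.7]
gripper_width: 0.3
gripper_force: 2.7
```

```bash
python3 - <<'E'
from h import *
C,im=snap('scene','c2'); Cs,si=snap('side','s2')
for n,i in((C,im),(Cs,si)):
    for b in blob(i,'blue'): print(b[:3])
print(ctrl.state()['ft_force'])
E
```

```text
(3982, [291.5, 261.4], [248, 230, 90, 65])
(228, [172.5, 261.7], [164, 254, 17, 17])
(106, [3.5, 44.8], [0, 38, 9, 14])
(27573, [89.5, 67.6], [0, 0, 264, 207])
(1449, [299.8, 158.1], [261, 136, 78, 44])
(241, [381.6, 253.9], [372, 235, 20, 39])
[-5.34207469  0.21999435  4.47222216]
```

Emit:
jog_arm --pt "0 0 -0.005 0" --pt "0 0 -0.01 0" --pt "0 0 -0.02 0" --pt "0 0 -0.02 0" --pt "0 0 -0.008 0"

```text
t: 4.55
tcp_pos: [489.9, -61.9, 173.2]
tool_rot: [0.003, 0.027, 1.0, -0.0]
ft_force: [0.3, 0.2, -0.3]
gripper_width: 0.4
gripper_force: 0.0
```

```bash
python3 - <<'E'
from h import *
s=ctrl.state();print(s['t'],s['tcp_pos'],s['ft_force'])
C,im=snap('scene','c3'); Cs,si=snap('side','s3')
u=np.array([.9984,-.057,0]);v=np.array([.057,.9984,0]);org=np.array([491.2,-62,0])+85*u
print('org',org)
def W(x,y,z): return org+x*u+y*v+np.array([0,0,z])
for th in(0.4,.5,.6):
    c,sn=np.cos(th),np.sin(th); pts=[]
    for y in(-95,95): pts.append(W(115-150*c+13*sn,y,100+150*sn+13*c))
    print(th,proj(C,pts).round().tolist(),proj(Cs,pts).round().tolist())
a=cv2.imread('pics/s3.png')[80:280,200:460];b=cv2.imread('pics/c3.png')[180:380,160:420]
cv2.imwrite('pics/m3.png',cv2.resize(np.vstack([a,b]),None,fx=1.5,fy=1.5))
E
```

```text
4.55 [489.93644181 -61.89585801 173.23897899] [ 0.30153023  0.23277716 -0.34146662]
org [576.064 -66.845   0.   ]
0.4 [[225.0, 235.0], [328.0, 217.0]] [[363.0, 131.0], [308.0, 192.0]]
0.5 [[226.0, 231.0], [330.0, 212.0]] [[360.0, 124.0], [304.0, 184.0]]
0.6 [[227.0, 227.0], [332.0, 209.0]] [[356.0, 117.0], [299.0, 176.0]]
```

View pics/m3.png

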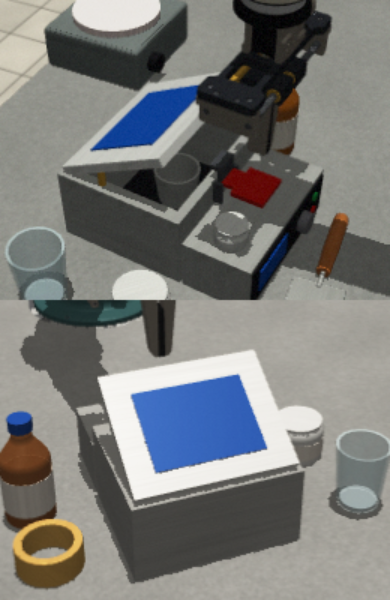

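The side crop shows the lid sprung to about 0.5 rad and the red tab back up. The fingers are in front of the lid and the tin is untouched. I approach the lid's front edge next.

Emit:
jog_arm --pt "-0.01 0 0.003 0" --pt "-0.012 0 0.004 0" --pt "-0.014 0 0 0" --pt "-0.012 0 0 0" --pt "-0.004 0 0 0"

```text
t: 5.15
tcp_pos: [540.8, -64.5, 162.6]
tool_rot: [-0.0, 0.027, 1.0, 0.0]
ft_force: [-0.1, 0.0, 0.0]
gripper_width: 0.5
gripper_force: 0.0
```

Emit:
jog_arm --pt "-0.002 0 0 0" --pt "-0.002 0 0 0" --pt "-0.002 0 0 0" --pt "0 0 0 0"

```text
t: 5.55
tcp_pos: [545.4, -65.0, 163.7]
tool_rot: [0.0, 0.027, 1.0, -0.0]
ft_force: [0.7, 0.6, 0.1]
gripper_width: 0.5
gripper_force: 0.0
```

Emit:
jog_arm --pt "-0.002 0 0 0" --pt "-0.001 0 0 0" --pt "-0.001 0 0 0" --pt "0 0 0 0"

```text
t: 5.95
tcp_pos: [548.6, -65.2, 163.5]
tool_rot: [-0.001, 0.027, 1.0, -0.0]
ft_force: [-2.8, 0.3, 2.3]
gripper_width: 0.5
gripper_force: 1.8
```

Emit:
jog_arm --pt "-0.002 0 -0.0037 0" --pt "-0.002 0 -0.0037 0" --pt "-0.002 0 -0.0037 0" --pt "-0.002 0 -0.0037 0" --pt "-0.002 0 -0.0037 0"

```text
t: 6.45
tcp_pos: [560.3, -65.8, 182.6]
tool_rot: [0.001, 0.027, 1.0, -0.0]
ft_force: [-1.1, -0.1, 0.2]
gripper_width: 0.2
gripper_force: 0.3
```

Emit:
jog_arm --pt "-0.0028 0 -0.0039 0" --pt "-0.0028 0 -0.0039 0" --pt "-0.0028 0 -0.0039 0" --pt "-0.0028 0 -0.0039 0" --pt "-0.0028 0 -0.0039 0"

```text
t: 6.95
tcp_pos: [573.7, -66.4, 201.9]
tool_rot: [0.0, 0.027, 1.0, 0.0]
ft_force: [-0.6, 0.2, 0.1]
gripper_width: 0.9
gripper_force: 0.3
```

```bash
python3 - <<'E'
from h import *
s=ctrl.state();print(s['t'],s['tcp_pos'],s['ft_force'])
C,im=snap('scene','c4'); Cs,si=snap('side','s4')
a=cv2.imread('pics/s4.png')[80:280,200:460];b=cv2.imread('pics/c4.png')[180:380,160:420]
cv2.imwrite('pics/m4.png',cv2.resize(np.vstack([a,b]),None,fx=1.5,fy=1.5))
E
```

```text
6.95 [573.73146304 -66.43469971 201.94512214] [-0.62114248  0.15121423  0.06188158]
```

View pics/m4.png

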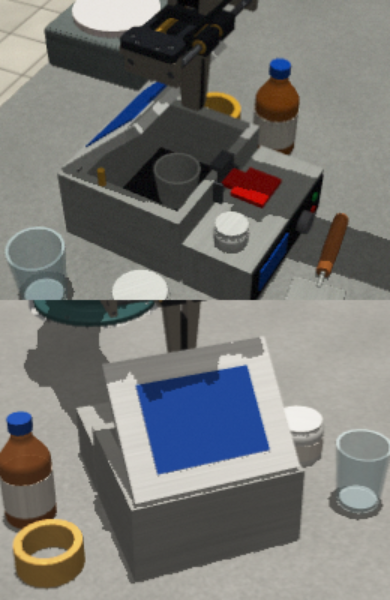

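The lid is following the fingers. It stands at about 0.75 rad and the spring pin is visible free below it. I continue along the arc.

Emit:
jog_arm --pt "-0.0034 0 -0.0033 0" --pt "-0.0034 0 -0.0033 0" --pt "-0.0034 0 -0.0033 0" --pt "-0.0034 0 -0.0033 0" --pt "-0.0034 0 -0.0033 0"

```text
t: 7.55
tcp_pos: [590.8, -67.4, 218.4]
tool_rot: [0.0, 0.027, 1.0, -0.0]
ft_force: [-1.3, -0.4, 0.1]
gripper_width: 0.8
gripper_force: 0.2
```

Emit:
jog_arm --pt "-0.0038 0 -0.0028 0" --pt "-0.0038 0 -0.0028 0" --pt "-0.0038 0 -0.0028 0" --pt "-0.0038 0 -0.0028 0" --pt "-0.0038 0 -0.0028 0"

```text
t: 8.05
tcp_pos: [609.7, -68.4, 232.3]
tool_rot: [0.0, 0.027, 1.0, -0.0]
ft_force: [-0.5, -0.5, 0.4]
gripper_width: 0.2
gripper_force: 0.2
```

Emit:
jog_arm --pt "-0.004 0 -0.0021 0" --pt "-0.004 0 -0.0021 0" --pt "-0.004 0 -0.0021 0" --pt "-0.004 0 -0.0021 0" --pt "-0.004 0 -0.0021 0"

```text
t: 8.55
tcp_pos: [629.7, -69.5, 242.7]
tool_rot: [0.0, 0.027, 1.0, -0.0]
ft_force: [0.2, 0.2, 0.5]
gripper_width: 0.2
gripper_force: 0.2
```

Emit:
jog_arm --pt "-0.0043 0 -0.0014 0" --pt "-0.0043 0 -0.0014 0" --pt "-0.0043 0 -0.0014 0" --pt "-0.0043 0 -0.0014 0" --pt "-0.0043 0 -0.0014 0"

```text
t: 9.05
tcp_pos: [651.2, -70.7, 249.6]
tool_rot: [0.0, 0.027, 1.0, -0.0]
ft_force: [-0.5, 1.0, -0.6]
gripper_width: 0.3
gripper_force: 0.1
```

Emit:
jog_arm --pt "-0.0044 0 -0.0006 0" --pt "-0.0044 0 -0.0006 0" --pt "-0.0044 0 -0.0006 0" --pt "-0.0044 0 -0.0006 0" --pt "-0.0044 0 -0.0006 0"

```text
t: 9.55
tcp_pos: [673.1, -71.9, 252.6]
tool_rot: [-0.0, 0.027, 1.0, -0.0]
ft_force: [-0.6, 0.7, -0.4]
gripper_width: 0.3
gripper_force: 0.0
```

Emit:
jog_arm --pt "-0.003 0 0 0" --pt "-0.003 0 0 0" --pt "-0.003 0 0 0" --pt "-0.003 0 0 0" --pt "-0.003 0 0 0"

```text
t: 10.05
tcp_pos: [687.9, -72.7, 252.6]
tool_rot: [0.0, 0.027, 1.0, -0.0]
ft_force: [-0.4, -0.4, -0.5]
gripper_width: 0.5
gripper_force: 0.0
```

Emit:
jog_arm --pt "-0.003 0 0 0" --pt "-0.003 0 0 0" --pt "-0.003 0 0 0" --pt "-0.003 0 0 0" --pt "-0.003 0 0 0"

```text
t: 10.55
tcp_pos: [702.9, -73.5, 252.6]
tool_rot: [-0.0, 0.027, 1.0, -0.0]
ft_force: [0.4, -0.5, 0.3]
gripper_width: 0.4
gripper_force: 0.0
```

Emit:
jog_arm --pt "-0.002 0 0 0" --pt "-0.002 0 0 0" --pt "-0.002 0 0 0" --pt "-0.002 0 0 0" --pt "0 0 0 0"

```text
t: 11.05
tcp_pos: [710.9, -73.9, 252.5]
tool_rot: [0.0, 0.027, 1.0, -0.0]
ft_force: [-0.6, -0.0, 0.3]
gripper_width: 0.4
gripper_force: 0.0
```

Emit:
jog_arm --pt "0.01 0 0 0" --pt "0.03 0 0 0" --pt "0.04 0 -0.01 0" --pt "0.04 0 -0.01 0" --pt "0.04 0 0 0"

```text
t: 11.55
tcp_pos: [549.3, -65.1, 273.8]
tool_rot: [0.001, 0.027, 1.0, -0.0]
ft_force: [-0.4, 0.2, 0.8]
gripper_width: 0.1
gripper_force: 0.0
```

Emit:
jog_arm --pt "0.02 0 0 0" --pt "0 0 0 0" --pt "0 0 0 0" --pt "0 0 0 0" --pt "0 0 0 0"

```text
t: 12.05
tcp_pos: [531.7, -64.1, 272.3]
tool_rot: [-0.0, 0.027, 1.0, 0.0]
ft_force: [-0.5, 0.1, -0.1]
gripper_width: 0.6
gripper_force: 0.0
```

```bash
python3 - <<'E'
from h import *
C,im=snap('scene','c5'); Cs,si=snap('side','s5')
u=np.array([.9984,-.057,0]);v=np.array([.057,.9984,0]);org=np.array([576.1,-66.8,0])
for th in(1.7,1.85):
    c,sn=np.cos(th),np.sin(th)
    pts=[org+(115-150*c+13*sn)*u+y*v+np.array([0,0,100+150*sn+13*c]) for y in(-95,95)]
    print(th,proj(C,pts).round().tolist(),proj(Cs,pts).round().tolist())
a=cv2.imread('pics/s5.png')[60:280,180:460];b=cv2.imread('pics/c5.png')[160:380,150:430]
cv2.imwrite('pics/m5.png',cv2.resize(np.hstack([a,b]),None,fx=1.4,fy=1.4))
E
```

```text
1.7 [[251.0, 246.0], [372.0, 223.0]] [[285.0, 71.0], [220.0, 123.0]]
1.85 [[256.0, 258.0], [378.0, 234.0]] [[275.0, 71.0], [210.0, 122.0]]
```

View pics/m5.png

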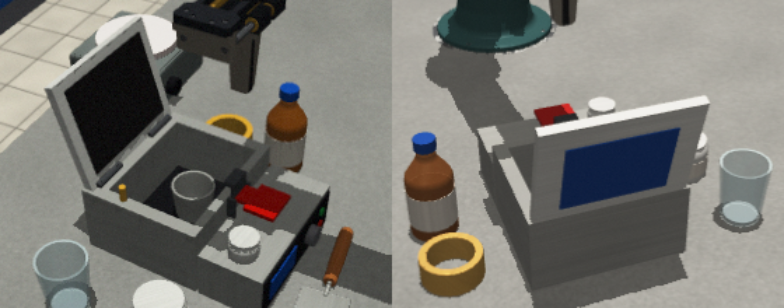

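The lid now stands leaning back, with its edge at scene (254, 258) and (378, 232). That matches the projection for 1.85 rad. The tab is up and everything else is in place. I'll check that the lid is still, then hand in.

```bash
python3 - <<'E'
from h import *
C,im=snap('scene','c6')
a=cv2.cvtColor(cv2.imread('pics/c5.png'),cv2.COLOR_BGR2RGB)
A,B=blob(a,'blue')[0],blob(im,'blue')[0]; print(A[:3],B[:3])
if abs(A[1][1]-B[1][1])<.3: print(ctrl.sign_off())
E
```

```text
(3189, [310.7, 279.3], [270, 251, 86, 58]) (3190, [310.6, 279.3], [270, 251, 86, 58])
the job is handed in; nothing more can be done
None
```

I pressed the tab until the lid sprang up, let the tab go, and pushed the lid back to about 1.85 rad, which is its stop. I handed the job in at about 12 s with the arm clear, and the last pictures show nothing else moved.

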